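# Test a coil spring at the marked height and record its load

### The arm

A 6-joint arm with a two-finger parallel gripper is mounted at the origin on a cart in front of the work surface, level with it; the furniture and walls round the work are solid. World frame = base frame: x ahead of the robot, y to its left, z up, the work surface at z = 0. Lengths are in m, angles in rad, forces in N, time in s.
With the tool pointing down it reaches from about 0.275 to 0.85 m from the base axis. Payload 19 kg.
Tool frame: the origin (TCP) lies on the mounting face of the last link; the fingertips stand 173 mm ahead of it and the grasp point (between the pads) lies r.grip_point_offset ahead of it (r.grip_point_offset is the distance from the TCP to the grasp point, in m); z points along the fingers, y is the direction in which the jaws open and shut (so a half turn about z gives the same grasp; the last joint's range is limited). The gripper opens to 85 mm and grips with 20 to 120 N. Pads are 22 mm wide; open, the fingers measure 114 mm over their backs; the gripper's body (76 mm by 85 mm) begins 54 mm behind the grasp point. The pads swing forward as they close: fully open they stand 13 mm farther back than shut.
Start: joints at [1.142, 0.15, 1.437, -0, 1.554, -0.134], TCP at [0.167, 0.55, 0.405] pointing down, gripper open.
Joint ranges: [-2.8, 2.8], [-0.68, 2.1], [0.12, 2.68], [-1.39, 4.53], [0.16, 2.79], [-2.81, 2.81]. Speed limits (rad/s): [1.89, 1.89, 2.22, 3.01, 3.01, 3.01].

### API

Orientations are given as a 3x3 rotation matrix whose columns are the frame's x, y, z axes.
In Python, from rig import telemetry, camera, get_calibration, workorder, r gives the robot as it stands.
- The arm moves only by the tool step_arm, never from a script. Its argument "increments" is a list of rows, each a list of 2 entries, a list of its own where there are three numbers: the shift along the tool's x, y, z in units of 25 mm (1.0 is 25 mm), then the turn about the tool's z in units of 0.12 rad (1.0 is 0.12 rad). A call has 1 to 20 rows; each row shifts and turns the commanded pose from where the row before left it, along the tool's axes as they then stand; what a row does not reach is not made up. A row lasts 1/12 s, in which the tool goes at most 41.7 mm and 7.16 degrees, less where a joint would pass 70% of its speed; a pose out of reach is approached as far as the arm can. A call with a number of a shift or a turn outside -1 to 1 is refused whole. A call with a gripper value outside its range is refused whole. "fingers" is the opening, from 0 (shut) to 1 (fully open), set as the call begins (left out, the last holds). The fingers move at their own pace and stop on an object; "newtons" is the grip in N (left out, the last holds). Time passes only in rows, so rows that do not move let the fingers close. It gives the time, the measured TCP pose, the force and the opening at its end, in the units of the state.
- telemetry.sense(): the state, without advancing time (a new reading comes with each control period).
- camera(name): name is "side" or "top" or "wrist"; returns (picture, depth): 420x560x3 uint8, red, green, blue; 420x560 float32, m along the optical axis (not along the pixel's ray), 0 where there is no reading.
- get_calibration(name): a dict with "K" (3x3 intrinsics, pixels), "rvec" (rotation vector, rad) and "tvec" (3), from world to camera coordinates, as OpenCV has them. Camera axes: x right, y down, z forward; pixel columns grow to the right and rows downward; lengths in m; the calibration is good to about 2 mm. A picture is of the moment at which its call begins: read the wrist's pose just before it. get_calibration takes no time and is no camera call; for the wrist camera it gives the pose at the moment of the call.
- workorder.job_done(): hands the job in, once; it reports no verdict.
The state is a dict: "time_s": time; "joint_pos": joint angles; "joint_velocities": joint speeds; "tau": joint torques, N m; "ee_pos": TCP position; "tool_rot": TCP orientation; "force": force on the tool from outside, world axes, zero at the start; "moment": the same for the moment, N m; "grip_width": finger opening in m.
Only numpy, scipy, OpenCV 4.12 (cv2) and the standard library are available. Lean on these libraries where they do the work, as an engineer would, in place of code of your own. Each camera call takes 0.05 s, during which the arm holds its last target.

### The job

Set the coil spring upright in the tester's plate and press its cap straight down until the flange just rests on both arms of the height fork; hold it there for about two seconds, leaning on the fork with a few newtons only (surely touching, but never with more than 10 N over the spring's own load), and note how far the load pointer has gone. Let the spring up again and slide the rider along the scale to the load that the pointer showed. Leave the spring standing in the plate, and do not tip it over or disturb the other things.

Things in the scene. Friction and masses are not known exactly. Their poses are not given: they have to be found in the camera images.
- tester: Bench spring tester, fixed: base 205 (x) x 170 (y) mm, upper face 24 mm above the table, a round plate in the middle, a column (16 mm thick, up to 111 mm above the table) 75 mm behind it, a flat scale and a rail along the front. Origin: on the table under the plate's axis. x points from scale to column, y along the scale toward rising load, z up.
- plate_seat (a point): Middle of the tester plate's seat, on its upper face: a shallow round cup, 31 mm wide inside, 37 mm outside, rim 5 mm high; the seat is 38 mm above the table when empty. The plate is the load cell: it sinks 0.5 mm per newton on it and drives the pointer.
- fork_top (a point): The marked height: a rigid fork clamped on the column. This point is on the plate's axis, level with the upper face of its two arms, which run along the tester's x at y = -25 and +25 mm (8 mm wide and thick, from x = -18 to +62 mm). Its height differs from start to start (60 to 82 mm above the table). Its y and z axes are tilted; use its position only.
- spring: Loose coil spring, 83 mm high, 90 g, on a round foot (26 mm across, 6 mm thick) with a thrust cap on top: a flange 56 mm across, 5 mm thick, its underside 52 mm above the foot's, with a boss on it 32 mm across, 26 mm high. Origin: centre of the foot's underside; z along the spring. The cap slides down to 36 mm against the coil (2 N at first, 16 N at most) and cannot come off: carry it by the boss.
- cap_boss (a point): On the axis of the spring's cap, in the boss, 15 mm above the flange and 11 mm below the boss's top: where to grip it. 72 mm above the foot's underside when the spring is free; goes down with the cap.
- cap_top (a point): Middle of the flat top of the cap's boss: where to press. 83 mm above the foot's underside when the spring is free; 31 mm above the underside of the flange. It goes down with the cap.
- pointer (a joint): Load pointer's travel along the scale (m), 0 unloaded, growing toward the tester's +y by 8 mm per newton on the plate; it shows only the load on the plate, not that on the fork. It is driven by the plate: keep off it.
- pointer_tip (a point): Top of the pointer's round brass pin (10 mm) in the scale's slot, 60 mm in front of the plate's axis; at y = -64 mm in the tester's frame when the pointer reads 0.
- rider (a joint): The rider's place along the same scale (m), 0 at the pointer's zero, growing the same way (-0.004 to 0.132); equal to the pointer's value when the two are level. It slides with about 1.5 N friction and stays where it is left.
- rider_tab (a point): Centre of the rider's upright tab, 14 (x) x 10 (y) mm, which stands from 40 to 72 mm above the table; this point is 62 mm above the table, on the rail 85 mm in front of the plate's axis; slide it along the tester's y.
- sand_block: Bystander: cork sanding block, 47 x 85 x 26 mm. Origin at the middle of its underside.
- casting_11: Bystander: small white casting, 19 x 68 x 20 mm. Origin at the middle of its underside.
- marker_pen: Bystander: marker pen, 17 x 135 x 16 mm. Origin at the middle of its underside.
- flush_cutter: Bystander: pair of flush cutters, 42 x 123 x 10 mm. Origin at the middle of its underside.
- tin_lid: Bystander: round tin lid, 76 mm across, 9 mm high. Origin at the middle of its underside.
- blue_scoop: Bystander: small plastic scoop, 48 x 122 x 36 mm. Origin at the middle of its underside.
Mind the look-alikes: they are no part of the job. Of the things shaped like the spring, the bare steel one is meant.

How it is judged:
On the way, in this order (a step that is already met when the one before it is completed fails the run):
1. the spring stands in the plate's cup (horizontal distance between spring and plate_seat below 0.005 m and z of spring in the frame of plate_seat between -0.003 and 0.003 m and angle between spring's own z axis and vertical below 0.1 rad), for 0.2 s.
2. the seated spring's flange is kept pressed on the fork for 1 s, with more than 1 N (all of step 1 and contact force between spring and fork above 1 N), for 1 s.
3. the rider is at the load shown at the marked height, within 9 mm (y of rider_tab in the frame of fork_top between 0.00733 and 0.01365 m), for 0.2 s.
At the end, for the whole second after the job is handed in: The rider stands within 9 mm of where the pointer stood when the flange was on the fork; the spring stands upright in the plate's cup (within 5 mm), let up again (pointer below 20 mm) and everything is at rest (all of step 1 and all of step 3 and linear speed of spring below 0.02 m/s and velocity of joint rider between -0.01 and 0.01 m/s and value of joint pointer below 0.02 m); the robot touches nothing.
It fails at once if the fork is loaded with more than 10 N by the spring's flange (contact force between spring and fork above 10 N).
It fails at once if the fork is pushed by the robot itself with more than 10 N (contact force between the arm and fork above 10 N).
It fails at once if the spring is tipped by more than about 35 degrees (angle between spring's own z axis and vertical above 0.6 rad).
It fails at once if a bystander is moved by more than 40 mm (distance of any of sand_block, casting_11, marker_pen, flush_cutter, tin_lid from where it was at the start of the episode above 0.04 m).
It also fails if it takes over 56 s, if anything falls off the work surface, if the arm or the gripper's body presses on something with over 40 N, if the wrist force passes 120 N, or if a joint passes its speed limit or range.

## Working session

There is one attempt and no reset: what is moved stays moved. The work goes in short steps, Python scripts to look and compute and a tool call to move; the robot and the scene stay as the last step left them, time stands still between calls to the robot, and variables do not carry over. Pictures are saved under pics/ and viewed, and the job is handed in when it is done.

Besides the shell and the picture viewer there is one more tool, called after ">>>" as name([rows], argument=value, ...), one row to a line, values as JSON. step_arm: Moves the arm, as the interface text tells. Shifts and turns lie within -1 to 1; 1 stands for 25 mm of shift or 0.12 rad of turn. Its arguments: {"type":"object","properties":{"increments":{"type":"array","items":{"type":"array"}},"fingers":{"type":"number"},"newtons":{"type":"number"}},"required":["increments"]}

```bash
ls; mkdir -p pics
cat > h.py <<'E'
import numpy as np, cv2
from rig import telemetry, camera, get_calibration, workorder, r
def grab(n):
    cal=get_calibration(n); p,d=camera(n)
    np.savez(f'{n}.npz',p=p,d=d,K=cal['K'],rv=cal['rvec'],tv=cal['tvec']); return p,d,cal
def load(n):
    z=np.load(f'{n}.npz'); return z['p'],z['d'],dict(K=z['K'],rvec=z['rv'],tvec=z['tv'])
def world(d,cal):
    K=np.array(cal['K']);R,_=cv2.Rodrigues(np.array(cal['rvec'],float).reshape(3,1));t=np.array(cal['tvec'],float).ravel()
    v,u=np.indices(d.shape); X=np.stack([(u-K[0,2])/K[0,0]*d,(v-K[1,2])/K[1,1]*d,d],-1)
    W=(X-t)@R; W[d==0]=np.nan; return W
def save(n,p,s=1):
    if s!=1: p=cv2.resize(p,None,fx=s,fy=s,interpolation=cv2.INTER_CUBIC)
    cv2.imwrite(f'pics/{n}.png',p[...,::-1])
def rnd(s): 
    print(s['time_s'],np.round(s['ee_pos'],4),np.round(s['force'],2),s['grip_width']); print(np.round(s['tool_rot'],3))
E
python3 - <<'E'
from h import *
rnd(telemetry.sense()); print(r.grip_point_offset)
for n in ('top','side'):
    p,d,c=grab(n); save(n+'0',p,1.4); 
    R,_=cv2.Rodrigues(np.array(c['rvec'])); print(n,-R.T@np.array(c['tvec']).ravel(), R[2],c['K'][0])
E
```

```text
pics
0.0 [0.1671 0.5502 0.4041] [ 0.32 -0.79 -0.39] 0.08539663769178289
[[-0.957  0.291 -0.001]
 [ 0.291  0.957 -0.001]
 [ 0.    -0.001 -1.   ]]
0.1547
top [ 0.31664716 -0.0371027   1.31495583] [ 0.20291229 -0.01458697 -0.97908826] [510.29133502   0.         276.7074025 ]
side [0.42135858 0.89354496 0.49043439] [ 0.12767489 -0.90833793 -0.39827294] [391.88167992   0.         284.67321893]
```

View pics/top0.png

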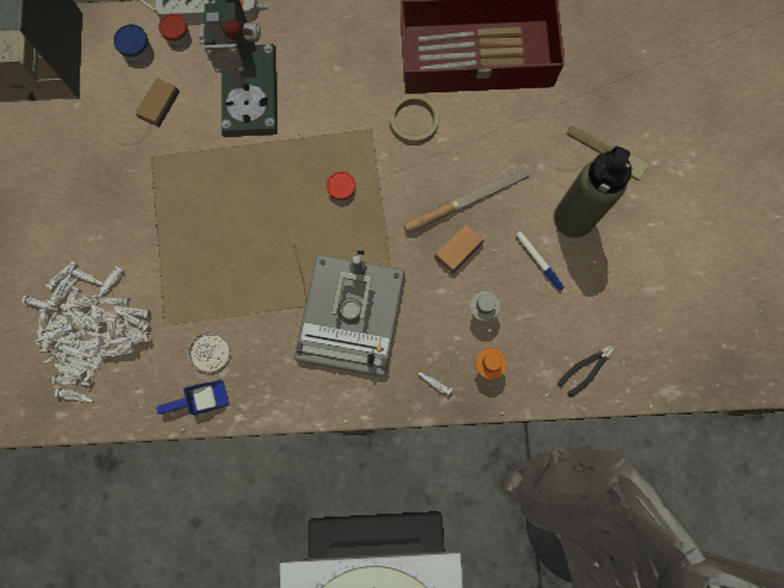

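View pics/side0.png

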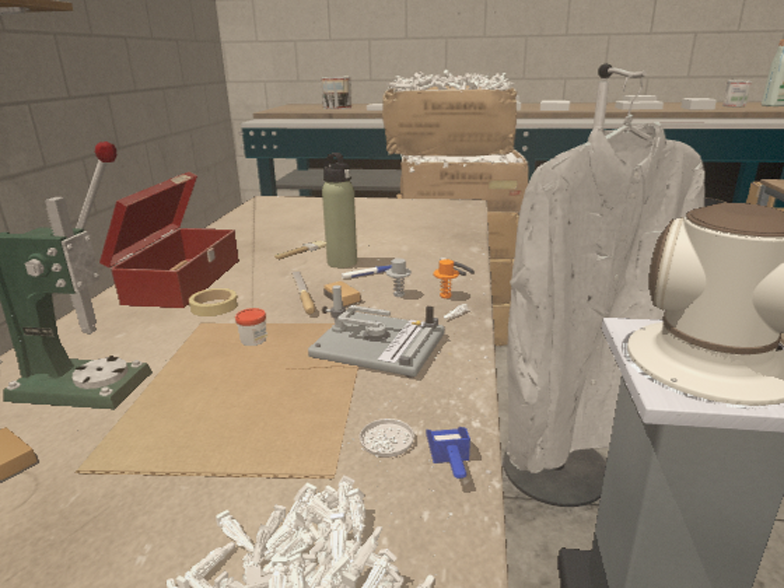

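Candidates for the spring are the bare grey one at top px (485,305) and the orange one at (490,362). The grey one matches "bare steel". I'll check it in a crop and measure.

Run:
```python
from h import *
p,d,c=load('top'); W=world(d,c)
a=p[170:280,200:375]; save('c1',a,4)
np.set_printoptions(suppress=True,precision=4)
# height map crop
H=np.clip(np.nan_to_num(W[170:280,200:375,2])/0.12,0,1)
save('c1h',cv2.applyColorMap((H*255).astype(np.uint8),cv2.COLORMAP_JET),4)
# spring cap top
m=(W[...,2]>0.076)&(W[...,2]<0.09)
for nm,(u,v) in dict(grey=(346,217),orange=(351,258)).items():
    s=np.zeros(m.shape,bool); s[v-12:v+12,u-14:u+14]=1
    q=W[m&s]; print(nm,len(q),q.mean(0),q.min(0),q.max(0))
    mm=(W[...,2]>0.05)&(W[...,2]<0.065)&s; q=W[mm]; print(' flange',len(q),q.min(0),q.max(0))
print('table',np.nanmedian(W[200:220,150:200,2]))
```

```text
grey 133 [ 0.5736 -0.2294  0.0837] [ 0.5584 -0.2453  0.076 ] [ 0.5903 -0.2145  0.0892]
 flange 229 [ 0.5479 -0.2566  0.0505] [ 0.6022 -0.2024  0.0644]
orange 133 [ 0.4695 -0.2322  0.0838] [ 0.4551 -0.248   0.0765] [ 0.4847 -0.2173  0.0896]
 flange 247 [ 0.4453 -0.2601  0.0508] [ 0.496  -0.2049  0.0649]
table 0.006028852838728565
```

View pics/c1.png

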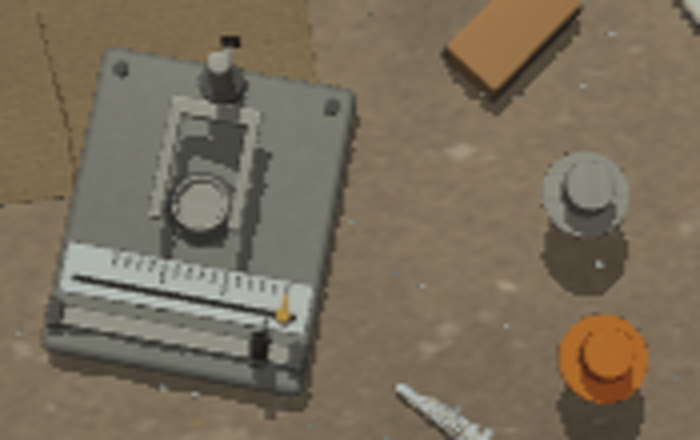

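View pics/c1h.png

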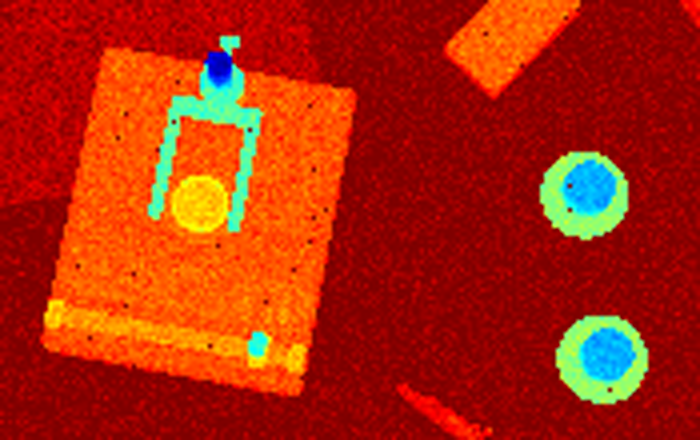

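```bash
cat > tester.py <<'E'
from h import *
np.set_printoptions(suppress=True,precision=4)
p,d,c=load('top'); W=world(d,c)
Z=W[...,2]; u=np.arange(560);v=np.arange(420);U,V=np.meshgrid(u,v)
win=(U>205)&(U<292)&(V>178)&(V<272)
q=W[win&(Z>0.014)][:,:2]
rect=cv2.minAreaRect((q*1000).astype(np.float32)); print('base rect(mm)',rect)
f=W[win&(Z>0.052)]; 
print('fork z hist',np.histogram(f[:,2],bins=np.arange(.05,.12,.004)))
for nm,(x0,x1,y0,y1) in dict(cup=(242,259,213,230)).items():
    s=(U>=x0)&(U<x1)&(V>=y0)&(V<y1)&(Z>0.034)&(Z<.05); k=W[s]; print(nm,len(k),np.median(k,0),k.mean(0))
    print(cv2.minEnclosingCircle((k[:,:2]*1000).astype(np.float32)))
s=(U>258)&(U<270)&(V>250)&(V<262)&(Z>.06); print('rider',W[s].mean(0),s.sum())
E
python3 tester.py
```

```text
base rect(mm) ((583.1053466796875, 13.318473815917969), (170.46762084960938, 213.7217559814453), 76.65338134765625)
fork z hist (array([  0,  11,  55, 165, 133,  31,   2,   3,   2,   0,   5,   3,   4,
         2,   9,  18,   6]), array([0.05 , 0.054, 0.058, 0.062, 0.066, 0.07 , 0.074, 0.078, 0.082,
       0.086, 0.09 , 0.094, 0.098, 0.102, 0.106, 0.11 , 0.114, 0.118]))
cup 158 [0.5835 0.0138 0.0403] [0.5839 0.0132 0.0407]
((583.7264404296875, 13.171371459960938), 18.693836212158203)
rider [ 0.4885 -0.0198  0.0706] 23
```

>>> step_arm([
  [[-0.85,-0.98,0],-0.5],
  [[-0.85,-0.98,0],0],
  [[-0.85,-0.98,0],0],
  [[-0.85,-0.98,0],0],
  [[-0.85,-0.98,0],0],
  [[-0.85,-0.98,0],0],
  [[-0.85,-0.98,0],0],
  [[-0.85,-0.98,0],0],
  [[-0.85,-0.98,0],0],
  [[-0.85,-0.98,0],0],
  [[-0.85,-0.98,0],0],
  [[-0.85,-0.98,0],0],
  [[-0.85,-0.98,0],0],
  [[-0.85,-0.98,0],0],
  [[-0.85,-0.98,0],0],
  [[-0.85,-0.98,0],0],
  [[-0.85,-0.98,0],0],
  [[-0.85,-0.98,0],0],
  [[0,0,0],0],
], fingers=1, newtons=60)

```text
time_s: 1.68
ee_pos: [0.4364, 0.0276, 0.4041]
tool_rot: [[-0.972, 0.236, -0.001], [0.236, 0.972, -0.001], [0.0, -0.001, -1.0]]
force: [-0.5, 0.8, -1.5]
grip_width: 0.0851
```

Run:
```python
from h import *
rnd(telemetry.sense())
p,d,c=grab('wrist'); save('w1',p,1.4); R,_=cv2.Rodrigues(np.array(c['rvec'])); print(-R.T@np.array(c['tvec']).ravel(),R[2])
```

```text
1.6833 [0.4364 0.0276 0.4041] [-0.5   0.76 -1.54] 0.08510365138283835
[[-0.972  0.236 -0.001]
 [ 0.236  0.972 -0.001]
 [ 0.    -0.001 -1.   ]]
[0.37083657 0.04394252 0.37496934] [ 0.25671475 -0.06373153 -0.96438365]
```

View pics/w1.png

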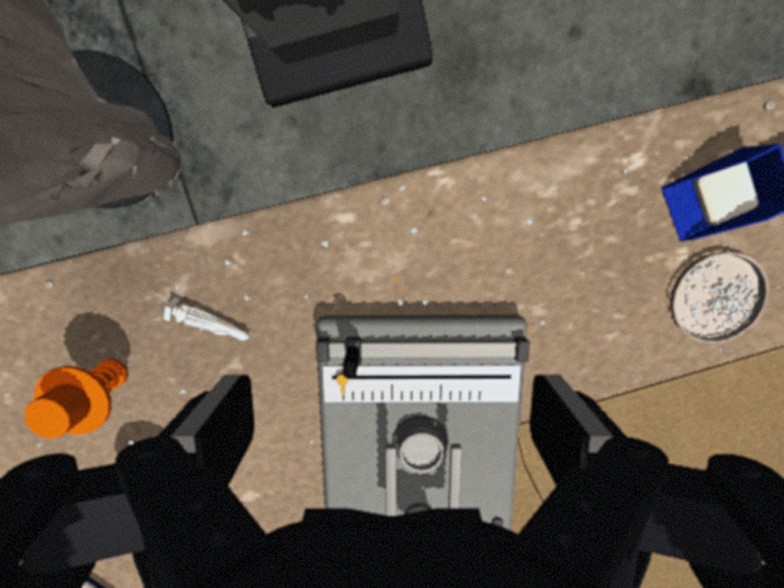

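Wrist view: the cup is at px (420,448), fork arms at (392,480) and (456,480), pointer at (343,382), rider at (352,358). I'll measure from this view.

Run:
```python
from h import *
np.set_printoptions(suppress=True,precision=4)
p,d,c=load('wrist'); W=world(d,c); Z=W[...,2]
V,U=np.indices(Z.shape)
win=(U>225)&(U<378)&(V>220)&(V<378)
tb=(V>180)&(V<210)&(U>180)&(U<330); print('table',np.nanmedian(Z[tb]))
tp=win&(Z>.018)&(Z<.03); print('base z',np.median(Z[tp]))
# cup
s=(U>282)&(U<318)&(V>300)&(V<340)&(Z>.033)&(Z<.047); k=W[s]; print('cup',s.sum(),k.mean(0),cv2.minEnclosingCircle((k[:,:2]*1000).astype(np.float32)), np.histogram(k[:,2],bins=np.arange(.032,.05,.002)))
for n,(a,b) in dict(L=(270,286),R=(318,336)).items():
    s=(U>a)&(U<b)&(V>318)&(V<365)&(Z>.05); k=W[s]; m=k.mean(0); e=np.linalg.svd(k[:,:2]-m[:2])[2][0]
    print('arm',n,s.sum(),m,e,np.degrees(np.arctan2(e[1],e[0])), 'zmed',np.median(k[:,2]))
s=(U>240)&(U<262)&(V>240)&(V<275)&(Z>.06); k=W[s];print('rider',s.sum(),k.mean(0),k.min(0),k.max(0))
s=(p[...,0]>180)&(p[...,2]<110)&win; k=W[s]; print('pointer',s.sum(),k.mean(0), U[s].mean(),V[s].mean())
# yaw from base edges
K=np.array(c['K']);save('w1c',p[220:380,220:385],4)
```

```text
table 0.0016246267579244278
base z 0.02589498971061148
cup 845 [0.5859 0.0155 0.041 ] ((586.5209350585938, 15.324199676513672), 18.725425720214844) (array([  6,  17,  32, 309, 212, 101, 163,   5]), array([0.032, 0.034, 0.036, 0.038, 0.04 , 0.042, 0.044, 0.046, 0.048]))
arm L 368 [ 0.5893 -0.0109  0.0653] [ 0.9715 -0.2372] -13.718571367875112 zmed 0.06537582794336064
arm R 385 [0.5848 0.0377 0.0863] [ 0.999  -0.0441] -2.527273172050581 zmed 0.06550709035412625
rider 173 [ 0.4898 -0.0164  0.0704] [ 0.4841 -0.0229  0.0603] [ 0.4982 -0.0115  0.075 ]
pointer 48 [ 0.5155 -0.0329  0.0339] 243.89583333333334 272.6458333333333
```

View pics/w1c.png

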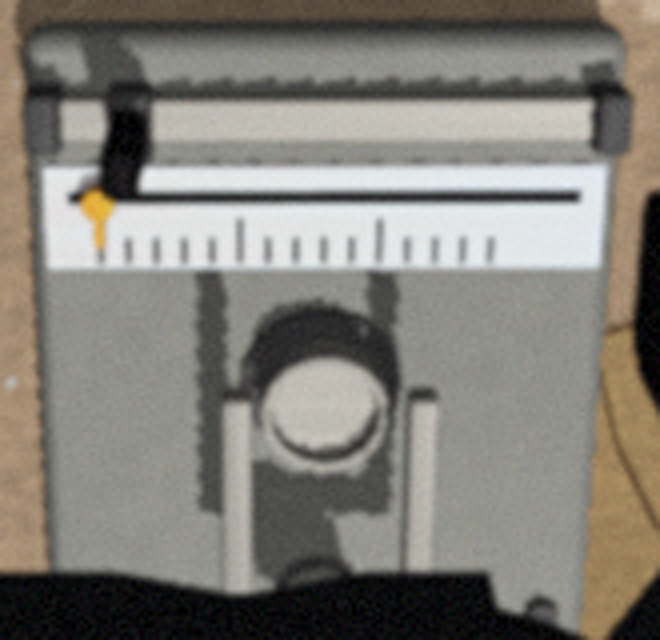

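Run:
```python
from h import *
p,d,c=load('top'); W=world(d,c); q=W[100:172,390:455].reshape(-1,3); q=q[q[:,2]>.1]; print(q.min(0),q.max(0))
```

```text
[ 0.70835558 -0.45819755  0.10013908] [ 0.78293665 -0.38210546  0.2887964 ]
```

>>> step_arm([
  [[-0.87,-0.96,0.3],0],
  [[-0.87,-0.96,0.3],0],
  [[-0.87,-0.96,0.3],0],
  [[-0.87,-0.96,0.3],0],
  [[-0.87,-0.96,0.3],0],
  [[-0.87,-0.96,0.3],0],
  [[-0.87,-0.96,0.3],0],
  [[-0.87,-0.96,0.3],0],
  [[-0.87,-0.96,0.3],0],
  [[0,0,0],0],
  [[0,0,0],0],
])

```text
time_s: 2.65
ee_pos: [0.5752, -0.2244, 0.3359]
tool_rot: [[-0.972, 0.234, -0.002], [0.234, 0.972, 0.001], [0.002, 0.001, -1.0]]
force: [-0.4, 0.8, -0.0]
grip_width: 0.0852
```

```bash
cat > spr.py <<'E'
from h import *
import sys
np.set_printoptions(suppress=True,precision=4)
s0=telemetry.sense(); rnd(s0)
p,d,c=grab('wrist'); save(sys.argv[1],p,1.4); W=world(d,c); Z=W[...,2]
x,y=s0['ee_pos'][:2]
near=(np.hypot(W[...,0]-.575,W[...,1]+.229)<.05)
s=near&(Z>.076)&(Z<.092); k=W[s]; print('top',s.sum(),k.mean(0),np.median(k[:,2]),cv2.minEnclosingCircle((k[:,:2]*1000).astype(np.float32)))
s=near&(Z>.048)&(Z<.066); k=W[s]; print('fl',s.sum(),k.min(0),k.max(0),cv2.minEnclosingCircle((k[:,:2]*1000).astype(np.float32)))
E
python3 spr.py w2
```

```text
2.65 [ 0.5752 -0.2244  0.3359] [-0.4   0.84 -0.02] 0.08522483530501711
[[-0.972  0.234 -0.002]
 [ 0.234  0.972  0.001]
 [ 0.002  0.001 -1.   ]]
top 1557 [ 0.5758 -0.2271  0.0842] 0.08451741058082148 ((577.01806640625, -227.3820343017578), 15.910499572753906)
fl 2152 [ 0.5496 -0.2549  0.0541] [ 0.605  -0.1998  0.0657] ((577.1984252929688, -227.5763702392578), 27.93819236755371)
```

View pics/w2.png

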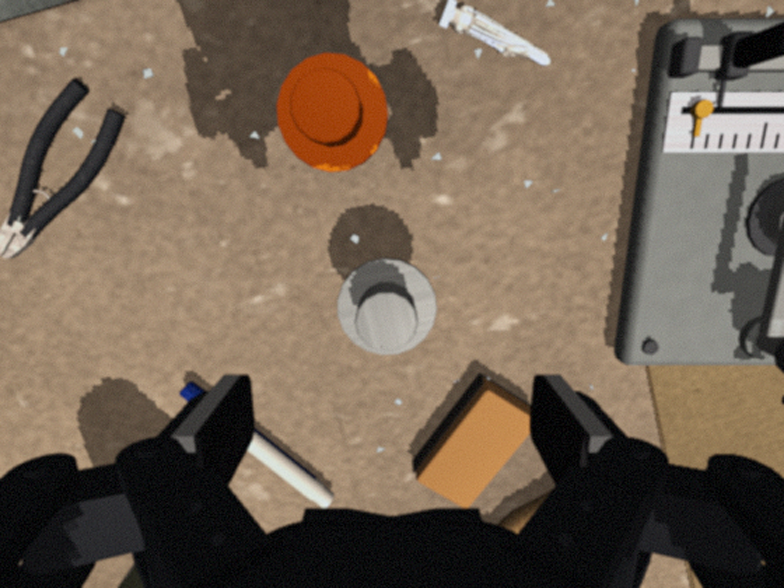

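>>> step_arm([
  [[-0.07,-0.13,0.6],0],
  [[0,0,0.85],0],
  [[0,0,0.85],0],
  [[0,0,0.85],0],
  [[0,0,0.6],0],
  [[0,0,0.4],0],
  [[0,0,0.1],0],
  [[0,0,0],0],
])

```text
time_s: 3.37
ee_pos: [0.5758, -0.2269, 0.2313]
tool_rot: [[-0.973, 0.232, -0.0], [0.232, 0.973, 0.0], [0.0, 0.0, -1.0]]
force: [-0.2, 0.0, 0.2]
grip_width: 0.0858
```

```bash
python3 spr.py w3
python3 - <<'E'
from h import *
p,d,c=grab('side'); save('s3',p[160:240,240:350],6)
E
```

```text
3.3667 [ 0.5758 -0.2269  0.2313] [-0.19  0.02  0.21] 0.08580575369041461
[[-0.973  0.232 -0.   ]
 [ 0.232  0.973  0.   ]
 [ 0.     0.    -1.   ]]
top 6704 [ 0.5741 -0.2275  0.0842] 0.08448743972484049 ((568.8450317382812, -226.67088317871094), 48.061729431152344)
fl 5215 [ 0.5492 -0.2551  0.0535] [ 0.6009 -0.1997  0.066 ] ((577.0074462890625, -227.36463928222656), 28.085264205932617)
```

View pics/w3.png

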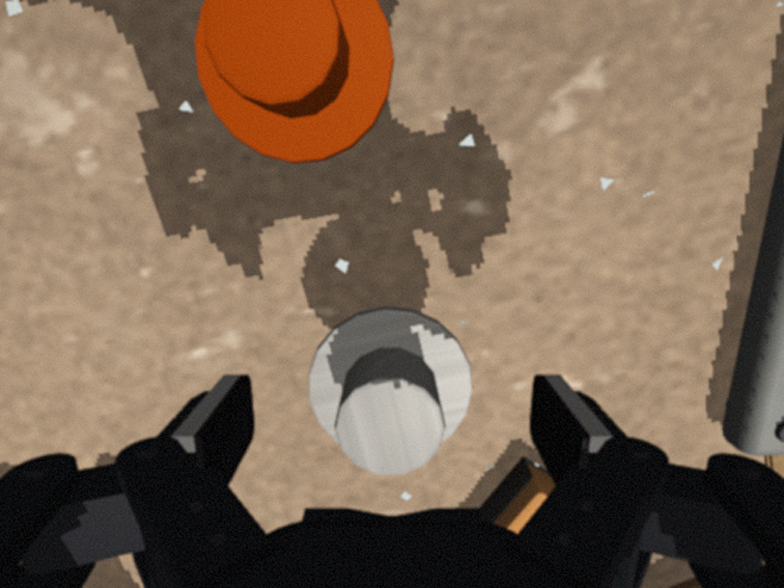

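View pics/s3.png

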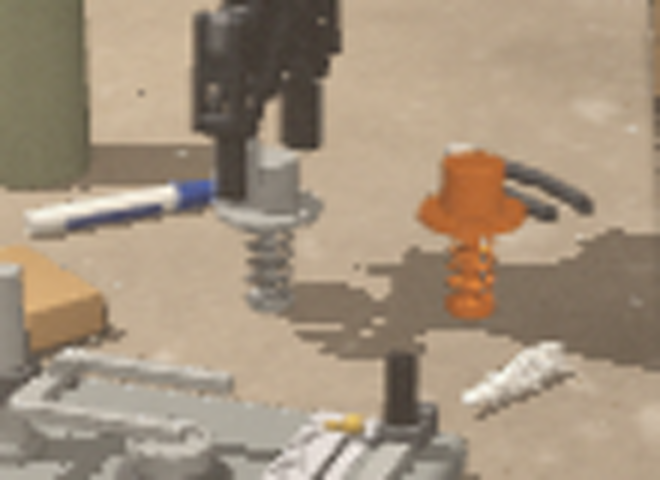

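>>> step_arm([
  [[-0.04,0,0.05],0],
  [[0,0,0],0],
  [[0,0,0],0],
  [[0,0,0],0],
  [[0,0,0],0],
  [[0,0,0],0],
  [[0,0,0],0],
  [[0,0,0],0],
], fingers=0, newtons=60)

```text
time_s: 4.13
ee_pos: [0.5768, -0.228, 0.2298]
tool_rot: [[-0.973, 0.233, 0.0], [0.233, 0.973, -0.0], [-0.0, -0.0, -1.0]]
force: [0.2, 0.4, 1.2]
grip_width: 0.0305
```

>>> step_arm([
  [[0,0,-0.4],0],
  [[0,0,-0.8],0],
  [[0,0,-0.9],0],
  [[0,0,-0.9],0],
  [[0,0,-0.8],0],
  [[0,0,-0.3],0],
  [[0,0,0],0],
  [[0,0,0],0],
])

```text
time_s: 4.8
ee_pos: [0.5766, -0.2279, 0.3317]
tool_rot: [[-0.973, 0.233, -0.0], [0.233, 0.973, -0.0], [0.0, -0.0, -1.0]]
force: [1.0, 0.2, -0.6]
grip_width: 0.0304
```

Run:
```python
from h import *
rnd(telemetry.sense())
p,d,c=grab('side'); save('s4',p[130:250,200:380],4)
p,d,c=grab('wrist'); save('w4',p,1.4)
```

```text
4.8 [ 0.5766 -0.2279  0.3317] [ 1.04  0.24 -0.58] 0.030417853191054618
[[-0.973  0.233 -0.   ]
 [ 0.233  0.973 -0.   ]
 [ 0.    -0.    -1.   ]]
```

View pics/s4.png

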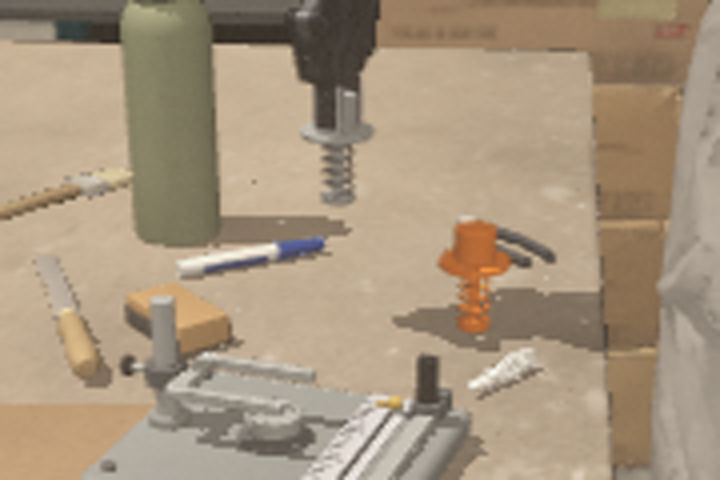

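View pics/w4.png

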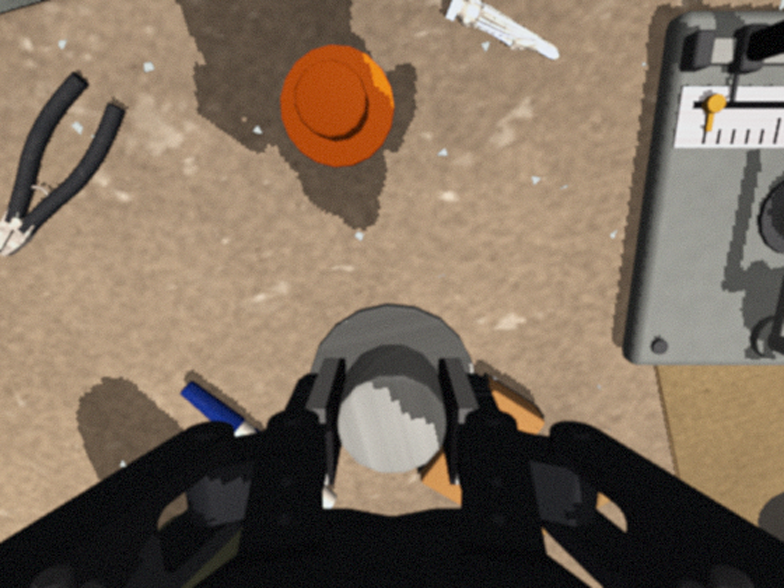

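>>> step_arm([
  [[0.1,0.5,0],0],
  [[0.19,0.95,0],0],
  [[0.19,0.95,0],0],
  [[0.19,0.95,0],0],
  [[0.19,0.95,0],0],
  [[0.19,0.95,0],0],
  [[0.19,0.95,0],0],
  [[0.19,0.95,0],0],
  [[0.19,0.95,0],0],
  [[0.19,0.95,0],0],
  [[0.09,0.5,0],0],
  [[0,0,0],0],
  [[0,0,0],0],
  [[0,0,0],0],
])

```text
time_s: 6.07
ee_pos: [0.5861, 0.0149, 0.3318]
tool_rot: [[-0.973, 0.233, -0.001], [0.233, 0.973, -0.0], [0.001, -0.0, -1.0]]
force: [-0.3, 0.1, -0.2]
grip_width: 0.0304
```

Run:
```python
from h import *
rnd(telemetry.sense())
p,d,c=grab('side'); save('s5',p[150:280,200:340],5)
p,d,c=grab('wrist'); save('w5',p,1.4)
p,d,c=grab('top'); save('t5',p[150:290,180:360],4)
```

```text
6.0667 [0.5861 0.0149 0.3318] [-0.28  0.14 -0.24] 0.030355659191602394
[[-0.973  0.233 -0.001]
 [ 0.233  0.973 -0.   ]
 [ 0.001 -0.    -1.   ]]
```

View pics/s5.png

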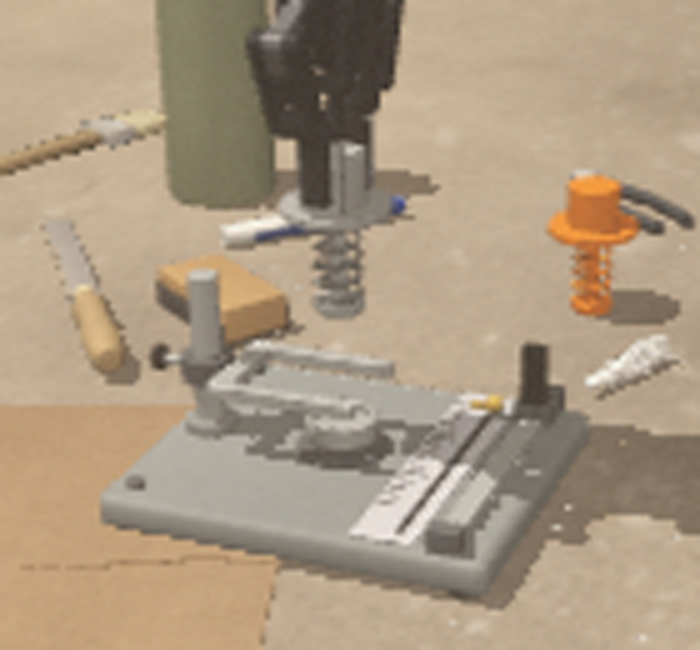

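View pics/w5.png

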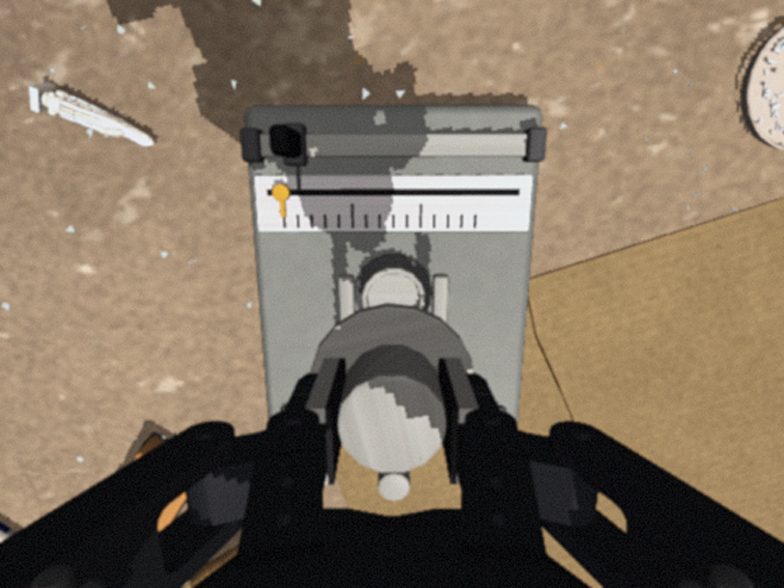

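View pics/t5.png

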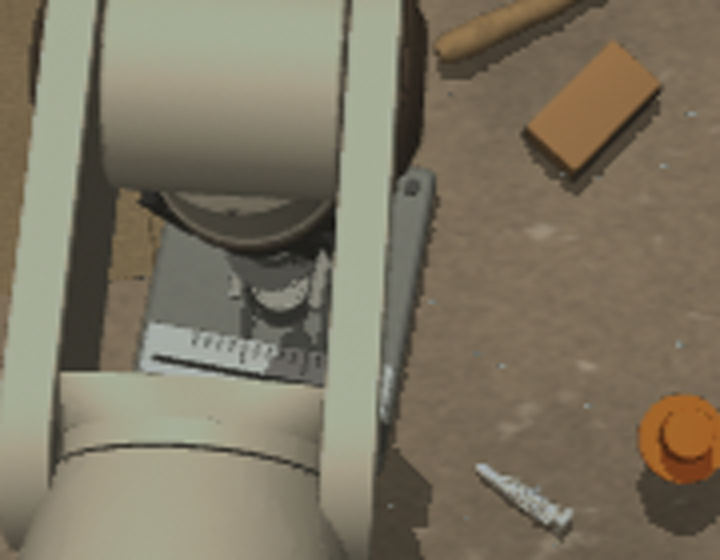

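Run:
```python
from h import *
from scipy.optimize import least_squares
np.set_printoptions(suppress=True,precision=4)
p,d,c=load('wrist'); W=world(d,c); Z=W[...,2]
V,U=np.indices(Z.shape)
s=(U>255)&(U<310)&(V>180)&(V<222)&(Z>.034)&(Z<.048); k=W[s]
h=cv2.convexHull((k[:,:2]*1e3).astype(np.float32))[:,0]
h=h[h[:,0]<585]; 
f=least_squares(lambda q:np.hypot(h[:,0]-q[0],h[:,1]-q[1])-18.5,[586,15],loss='soft_l1'); print('cup',f.x,np.round(f.fun,1))
s=(U>225)&(U<340)&(V>200)&(V<345)&(Z>.177)&(Z<.192); k=W[s]; print('boss top',s.sum(),np.median(k,0))
s=(U>215)&(U<345)&(V>210)&(V<300)&(Z>.150)&(Z<.168); k=W[s]
h=cv2.convexHull((k[:,:2]*1e3).astype(np.float32))[:,0]; h=h[(h[:,0]<578)]
f=least_squares(lambda q:np.hypot(h[:,0]-q[0],h[:,1]-q[1])-28,[586,15],loss='soft_l1'); print('flange',f.x,np.round(f.fun,1),np.median(k[:,2]))
for a,b in((240,254),(306,322)):
    s=(U>a)&(U<b)&(V>192)&(V<230)&(Z>.055)&(Z<.075); k=W[s]; print('arm',s.sum(),k.mean(0),k[:,0].min())
```

```text
cup [587.0911  15.4854] [-0.3  0.  -0.2  0.1  0.   0.   0.2 -0.1  0.3  0.   0.1  0.1 -0.2 -0.2
 -0.1  0.1 -0.2  0.  -0.2]
boss top 5808 [0.5824 0.0155 0.1861]
flange [586.419   14.8543] [-0.1 -0.1 -0.2 -0.2  0.1 -0.1 -0.   0.  -0.   0.   0.1  0.2  0.2  0.4
 -0.  -0.  -0.1 -0.2 -0.2 -0.  -0.  -0.  -0.2] 0.1603303791459197
arm 331 [ 0.5739 -0.007   0.0651] 0.5629852969528503
arm 342 [0.5859 0.0412 0.0652] 0.5744880321574514
```

>>> step_arm([
  [[-0.02,0.03,0.4],0],
  [[0,0,0.7],0],
  [[0,0,0.7],0],
  [[0,0,0.3],0],
  [[0,0,0.1],0],
  [[0,0,0.1],0],
  [[0,0,0],0],
  [[0,0,0],0],
])

```text
time_s: 6.88
ee_pos: [0.587, 0.0158, 0.2754]
tool_rot: [[-0.973, 0.233, 0.001], [0.233, 0.973, -0.0], [-0.001, 0.0, -1.0]]
force: [-0.6, 0.2, -0.5]
grip_width: 0.0303
```

Run:
```python
from h import *
rnd(telemetry.sense())
p,d,c=grab('side'); save('s6',p[170:280,220:330],6)
p,d,c=grab('wrist'); save('w6',p,1.4)
```

```text
6.8833 [0.587  0.0158 0.2754] [-0.62  0.2  -0.52] 0.03028927456146475
[[-0.973  0.233  0.001]
 [ 0.233  0.973 -0.   ]
 [-0.001  0.    -1.   ]]
```

View pics/s6.png

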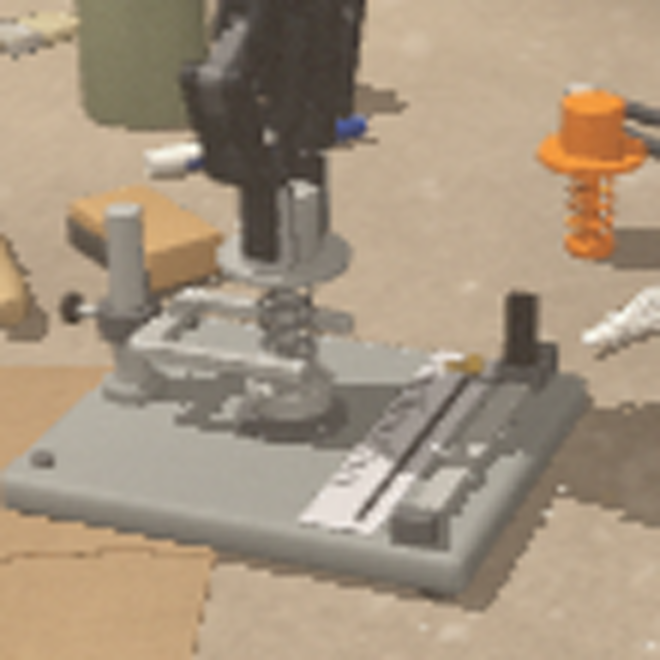

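View pics/w6.png

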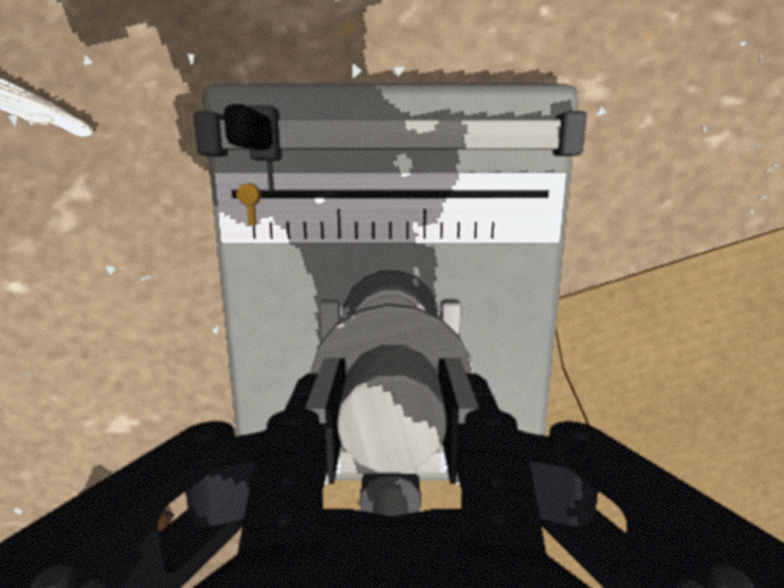

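>>> step_arm([
  [[0,0,0.1],0],
  [[0,0,0.1],0],
  [[0,0,0.1],0],
  [[0,0,0.05],0],
  [[0,0,0],0],
  [[0,0,0],0],
  [[0,0,0],0],
])

```text
time_s: 7.57
ee_pos: [0.5868, 0.0159, 0.2661]
tool_rot: [[-0.973, 0.233, 0.0], [0.233, 0.973, -0.0], [-0.0, -0.0, -1.0]]
force: [0.1, -0.1, 1.7]
grip_width: 0.0303
```

```bash
cat > pt.py <<'E'
from h import *
import sys
rnd(telemetry.sense())
p,d,c=grab('wrist'); save(sys.argv[1],p,1.4)
W=world(d,c); V,U=np.indices(d.shape); hsv=cv2.cvtColor(p,cv2.COLOR_RGB2HSV)
# brass pin: intersect pixel rays with pin top plane
C=np.array([.5866,.0154]); yaw=-13.5*np.pi/180
R2=np.array([[np.cos(yaw),-np.sin(yaw)],[np.sin(yaw),np.cos(yaw)]])
T=(W[...,:2]-C)@R2
m=(hsv[...,0]>12)&(hsv[...,0]<26)&(hsv[...,1]>150)&(hsv[...,2]>60)&(T[...,0]<-.05)&(T[...,0]>-.068)&(abs(T[...,1])<.09)
k=T[m]; print('pin tester xy',m.sum(),np.round(k.mean(0),4),'z',np.median(W[m][:,2]),'px',U[m].mean()*1.4,V[m].mean()*1.4,'value',k[:,1].mean()+.064)
m=(W[...,2]>.066)&(W[...,2]<.078)&(abs(T[...,0]+.085)<.014)&(abs(T[...,1])<.09)&(hsv[...,2]<90)
k=T[m]; print('rider',m.sum(),np.round(k.mean(0),4),np.round(k.min(0),4),np.round(k.max(0),4),'value',k[:,1].mean()+.064)
m=(abs(T[...,1])<.03)&(T[...,0]<.0)&(T[...,0]>-.03)&(W[...,2]>.052)&(W[...,2]<.12); 
print('fl/fork z', np.histogram(W[m][:,2],bins=np.arange(.052,.12,.004))[0])
E
python3 pt.py w7
```

```text
7.5667 [0.5868 0.0159 0.2661] [ 0.15 -0.11  1.73] 0.030270663168984007
[[-0.973  0.233  0.   ]
 [ 0.233  0.973 -0.   ]
 [-0.    -0.    -1.   ]]
pin tester xy 220 [-0.0583 -0.0424] z 0.03338075711014077 px 290.49363636363637 197.72454545454542 value 0.021628256767558335
rider 694 [-0.0844 -0.0526] [-0.0916 -0.0587] [-0.0777 -0.0484] value 0.01139700717084919
fl/fork z [   0   24   87  462    0    0    0    0    0   81 3011  233  393  453
  533  556]
```

View pics/w7.png

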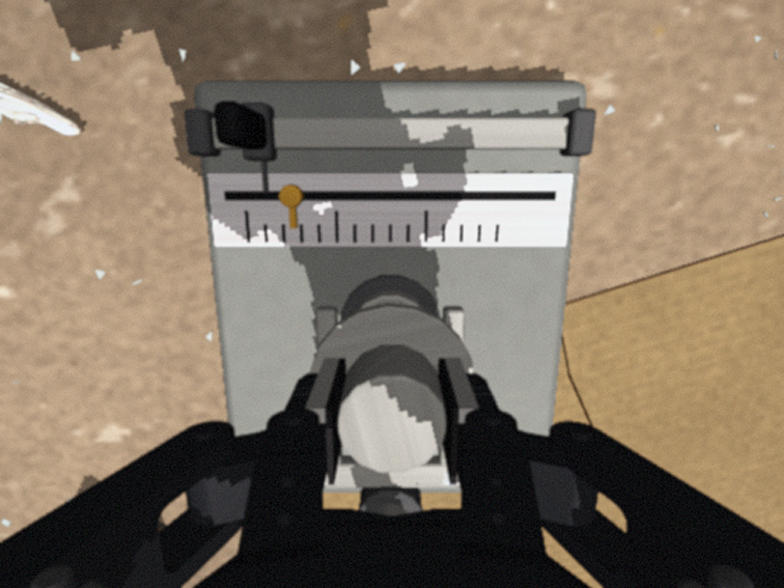

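>>> step_arm([
  [[0,0,0.1],0],
  [[0,0,0.1],0],
  [[0,0,0.1],0],
  [[0,0,0.1],0],
  [[0,0,0.1],0],
  [[0,0,0.1],0],
  [[0,0,0],0],
  [[0,0,0],0],
])

```text
time_s: 8.28
ee_pos: [0.5869, 0.0159, 0.2509]
tool_rot: [[-0.973, 0.233, 0.0], [0.233, 0.973, -0.0], [-0.0, -0.0, -1.0]]
force: [-0.4, 0.3, 6.7]
grip_width: 0.0306
```

```bash
python3 pt.py w8
```

```text
8.2833 [0.5869 0.0159 0.2509] [-0.38  0.29  6.66] 0.030641343833795427
[[-0.973  0.233  0.   ]
 [ 0.233  0.973 -0.   ]
 [-0.    -0.    -1.   ]]
pin tester xy 238 [-0.0584 -0.0029] z 0.033408037811046606 px 381.6294117647058 199.07647058823525 value 0.06106748597937196
rider 865 [-0.0844 -0.0525] [-0.0917 -0.0588] [-0.0777 -0.0482] value 0.011464062628139454
fl/fork z [   0   24   85  449    0   30 2652  579  360  456  506  549  688 2604
  292  292]
```

>>> step_arm([
  [[0,0,0.1],0],
  [[0,0,0.1],0],
  [[0,0,0.08],0],
  [[0,0,0],0],
  [[0,0,0],0],
])

```text
time_s: 8.75
ee_pos: [0.5869, 0.0159, 0.2441]
tool_rot: [[-0.973, 0.233, 0.001], [0.233, 0.973, -0.0], [-0.001, 0.0, -1.0]]
force: [-1.3, 0.4, 8.5]
grip_width: 0.0305
```

```bash
python3 pt.py w9
python3 - <<'E'
from h import *
p,d,c=load('wrist');W=world(d,c);Z=W[...,2]
C=np.array([.5866,.0154]); yaw=-13.5*np.pi/180
R2=np.array([[np.cos(yaw),-np.sin(yaw)],[np.sin(yaw),np.cos(yaw)]]); T=(W[...,:2]-C)@R2
rr=np.hypot(T[...,0],T[...,1])
m=(rr<.027)&(rr>.018)&(T[...,0]<-.01)&(Z>.05)&(Z<.09); print('flange top',np.median(Z[m]),m.sum())
m=(abs(abs(T[...,1])-.025)<.003)&(T[...,0]<.0)&(T[...,0]>-.018)&(rr>.0285)&(Z>.05)&(Z<.09); print('fork',np.median(Z[m]),m.sum(),np.histogram(Z[m],bins=8))
E
```

```text
8.75 [0.5869 0.0159 0.2441] [-1.32  0.42  8.52] 0.030493909197090857
[[-0.973  0.233  0.001]
 [ 0.233  0.973 -0.   ]
 [-0.001  0.    -1.   ]]
pin tester xy 274 [-0.0582  0.0151] z 0.0334190617182904 px 428.19051094890506 200.22043795620436 value 0.07907975200611013
rider 952 [-0.0844 -0.0525] [-0.0916 -0.0584] [-0.0776 -0.0484] value 0.01150661071973931
fl/fork z [   0   16  107  450  710 2471  328  429  509  530  577 2739  349  269
  604  289]
flange top 0.07270816897744634 2521
fork 0.06525561633068333 328 (array([ 50, 242,  16,   3,   0,   3,   6,   8]), array([0.05868429, 0.06253806, 0.06639183, 0.07024559, 0.07409936,
       0.07795312, 0.08180689, 0.08566066, 0.08951442]))
```

>>> step_arm([
  [[0,0,0.03],0],
  [[0,0,0.03],0],
  [[0,0,0],0],
  [[0,0,0],0],
])

```text
time_s: 9.13
ee_pos: [0.5869, 0.0159, 0.2428]
tool_rot: [[-0.973, 0.233, 0.001], [0.233, 0.973, -0.0], [-0.001, 0.0, -1.0]]
force: [-0.8, 0.9, 9.8]
grip_width: 0.03
```

>>> step_arm([
  [[0,0,0.02],0],
  [[0,0,0],0],
  [[0,0,0],0],
])

```text
time_s: 9.38
ee_pos: [0.5869, 0.0159, 0.2423]
tool_rot: [[-0.973, 0.233, 0.001], [0.233, 0.973, -0.0], [-0.001, 0.0, -1.0]]
force: [-0.7, 0.8, 9.3]
grip_width: 0.0302
```

>>> step_arm([
  [[0,0,0.01],0],
  [[0,0,0],0],
  [[0,0,0],0],
])

```text
time_s: 9.63
ee_pos: [0.5869, 0.0159, 0.2422]
tool_rot: [[-0.973, 0.233, 0.001], [0.233, 0.973, -0.0], [-0.001, 0.0, -1.0]]
force: [-1.4, 1.2, 12.0]
grip_width: 0.0302
```

>>> step_arm([
  [[0,0,0.01],0],
  [[0,0,0],0],
  [[0,0,0],0],
])

```text
time_s: 9.88
ee_pos: [0.5869, 0.0159, 0.2422]
tool_rot: [[-0.973, 0.233, 0.001], [0.233, 0.973, -0.0], [-0.001, 0.0, -1.0]]
force: [-2.3, 0.4, 14.7]
grip_width: 0.0302
```

```bash
python3 pt.py w10
```

```text
9.8833 [0.5869 0.0159 0.2422] [-2.33  0.44 14.69] 0.030215677904648013
[[-0.973  0.233  0.001]
 [ 0.233  0.973 -0.   ]
 [-0.001  0.    -1.   ]]
pin tester xy 275 [-0.0583  0.0203] z 0.03338224452350969 px 442.38981818181816 199.976 value 0.08433448387535278
rider 985 [-0.0844 -0.0525] [-0.0916 -0.0582] [-0.0777 -0.0481] value 0.011523905506836067
fl/fork z [   0   28   89  532 2996  255  396  453  537  565 1002 2203  282  385
  493  423]
```

>>> step_arm([
  [[0,0,0],0],
  [[0,0,0],0],
  [[0,0,0],0],
  [[0,0,0],0],
  [[0,0,0],0],
  [[0,0,0],0],
])

```text
time_s: 10.43
ee_pos: [0.5869, 0.0159, 0.2422]
tool_rot: [[-0.973, 0.233, 0.001], [0.233, 0.973, -0.0], [-0.001, 0.0, -1.0]]
force: [-2.7, 2.0, 14.3]
grip_width: 0.0305
```

>>> step_arm([
  [[0,0,0],0],
  [[0,0,0],0],
  [[0,0,0],0],
  [[0,0,0],0],
  [[0,0,0],0],
  [[0,0,0],0],
  [[0,0,0],0],
  [[0,0,0],0],
  [[0,0,0],0],
  [[0,0,0],0],
  [[0,0,0],0],
  [[0,0,0],0],
  [[0,0,0],0],
  [[0,0,0],0],
  [[0,0,0],0],
  [[0,0,0],0],
  [[0,0,0],0],
  [[0,0,0],0],
])

```text
time_s: 11.93
ee_pos: [0.5869, 0.0159, 0.2422]
tool_rot: [[-0.973, 0.233, 0.001], [0.233, 0.973, -0.0], [-0.001, 0.0, -1.0]]
force: [-2.3, 0.9, 13.1]
grip_width: 0.0303
```

```bash
python3 pt.py w11
```

```text
11.9333 [0.5869 0.0159 0.2422] [-2.3   0.94 13.06] 0.030342027059266287
[[-0.973  0.233  0.001]
 [ 0.233  0.973 -0.   ]
 [-0.001  0.    -1.   ]]
pin tester xy 276 [-0.0583  0.0203] z 0.03339735947181008 px 442.3239130434783 200.113768115942 value 0.08431443216537225
rider 988 [-0.0844 -0.0525] [-0.0915 -0.0583] [-0.0776 -0.0481] value 0.011532818242241893
fl/fork z [   0   24   96  533 2995  254  392  460  541  543 1015 2226  270  359
  509  418]
```

View pics/w11.png

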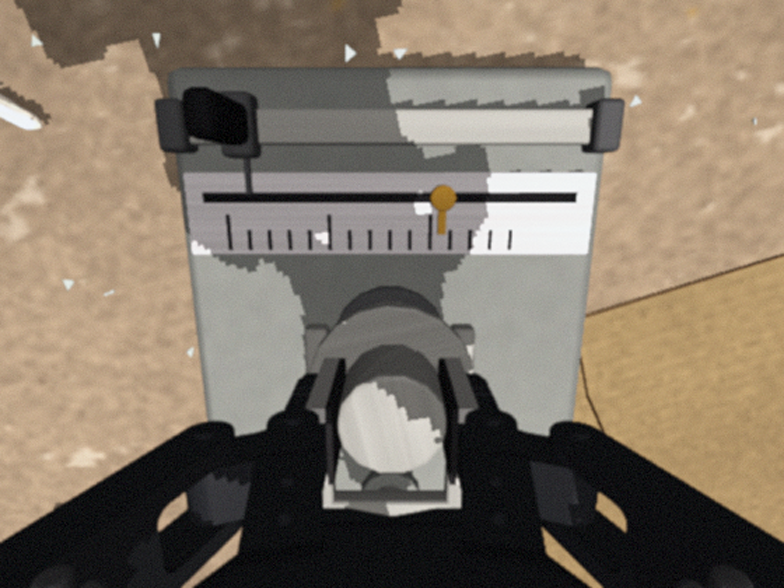

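>>> step_arm([
  [[0,0,-0.1],0],
  [[0,0,-0.15],0],
  [[0,0,-0.15],0],
  [[0,0,-0.15],0],
  [[0,0,-0.15],0],
  [[0,0,-0.15],0],
  [[0,0,-0.1],0],
  [[0,0,-0.05],0],
  [[0,0,0],0],
  [[0,0,0],0],
  [[0,0,0],0],
])

```text
time_s: 12.9
ee_pos: [0.5868, 0.0159, 0.2662]
tool_rot: [[-0.973, 0.233, -0.0], [0.233, 0.973, -0.0], [0.0, -0.0, -1.0]]
force: [0.7, 1.2, 2.0]
grip_width: 0.0303
```

```bash
python3 pt.py w12
```

```text
12.9 [0.5868 0.0159 0.2662] [0.75 1.18 1.98] 0.03034475119413625
[[-0.973  0.233 -0.   ]
 [ 0.233  0.973 -0.   ]
 [ 0.    -0.    -1.   ]]
pin tester xy 225 [-0.0583 -0.0428] z 0.03339607302565081 px 289.6942222222222 198.2151111111111 value 0.021207805660876912
rider 692 [-0.0844 -0.0526] [-0.0913 -0.0589] [-0.0776 -0.0484] value 0.011378782347264589
fl/fork z [   0    7   93  448    0    0    0    0    0   80 2988  239  395  456
  523  549]
```

>>> step_arm([
  [[0,0,-0.035],0],
  [[0,0,0],0],
  [[0,0,0],0],
])

```text
time_s: 13.2
ee_pos: [0.5867, 0.0159, 0.2672]
tool_rot: [[-0.973, 0.233, -0.0], [0.233, 0.973, -0.0], [0.0, -0.0, -1.0]]
force: [-0.1, 0.6, 1.7]
grip_width: 0.0306
```

>>> step_arm([
  [[0,0,0],0],
  [[0,0,0],0],
  [[0,0,0],0],
  [[0,0,0],0],
  [[0,0,0],0],
  [[0,0,0],0],
], fingers=1)

```text
time_s: 13.7
ee_pos: [0.5868, 0.0159, 0.2673]
tool_rot: [[-0.973, 0.233, -0.0], [0.233, 0.973, -0.0], [0.0, -0.0, -1.0]]
force: [-0.5, -0.6, -0.2]
grip_width: 0.0858
```

```bash
python3 pt.py w13
```

```text
13.7 [0.5868 0.0159 0.2673] [-0.54 -0.6  -0.17] 0.08582539793089498
[[-0.973  0.233 -0.   ]
 [ 0.233  0.973 -0.   ]
 [ 0.    -0.    -1.   ]]
pin tester xy 225 [-0.0584 -0.0562] z 0.03336705034416946 px 259.2551111111111 197.736 value 0.00781911306954982
rider 683 [-0.0844 -0.0526] [-0.0914 -0.0587] [-0.0776 -0.0484] value 0.011360700126298667
fl/fork z [   0   18   83  465    0    0    0    0    0   12 1622 2410  194  218
  240  251]
```

View pics/w13.png

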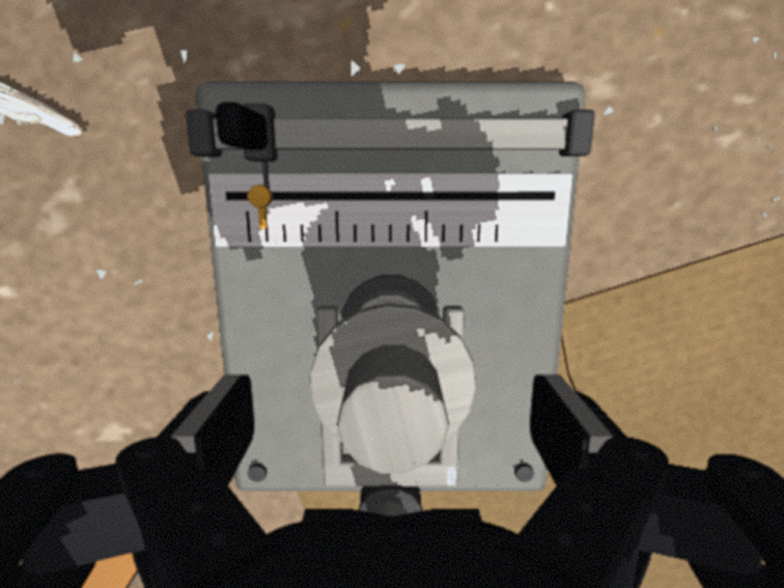

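>>> step_arm([
  [[0,0,-0.3],0],
  [[0,0,-0.6],0],
  [[0,0,-0.7],0],
  [[0,0,-0.4],0],
  [[0.4,-0.27,0],0],
  [[0.8,-0.5,0],0],
  [[0.9,-0.5,0],0],
  [[0.8,-0.5,0],0],
  [[0.5,-0.37,0],0],
  [[0,0,0],0],
  [[0,0,0],0],
])

```text
time_s: 14.67
ee_pos: [0.4914, -0.0166, 0.318]
tool_rot: [[-0.972, 0.233, 0.001], [0.233, 0.972, -0.0], [-0.001, -0.0, -1.0]]
force: [0.8, 0.2, 0.7]
grip_width: 0.0853
```

>>> step_arm([
  [[0,0,0],0],
  [[0,0,0],0],
  [[0,0,0],0],
  [[0,0,0],0],
], fingers=0.5, newtons=20)

```text
time_s: 15.0
ee_pos: [0.492, -0.0162, 0.3171]
tool_rot: [[-0.973, 0.232, -0.0], [0.232, 0.973, 0.0], [0.0, -0.0, -1.0]]
force: [-0.5, -0.4, -1.1]
grip_width: 0.0431
```

```bash
python3 pt.py w14
python3 - <<'E'
from h import *
p,d,c=grab('side'); save('s14',p[170:280,220:330],6)
E
```

```text
15.0 [ 0.492  -0.0162  0.3171] [-0.48 -0.36 -1.12] 0.04312294888581561
[[-0.973  0.232 -0.   ]
 [ 0.232  0.973  0.   ]
 [ 0.    -0.    -1.   ]]
pin tester xy 107 [-0.0593 -0.0569] z 0.03346212003240285 px 383.7700934579439 341.1682242990654 value 0.007130570990767929
rider 266 [-0.086  -0.0539] [-0.092  -0.0583] [-0.0776 -0.0494] value 0.010121906511590013
fl/fork z [  1  10  46 217   0   0   0   0   0   4 201 272  28   4   0   0]
```

View pics/w14.png

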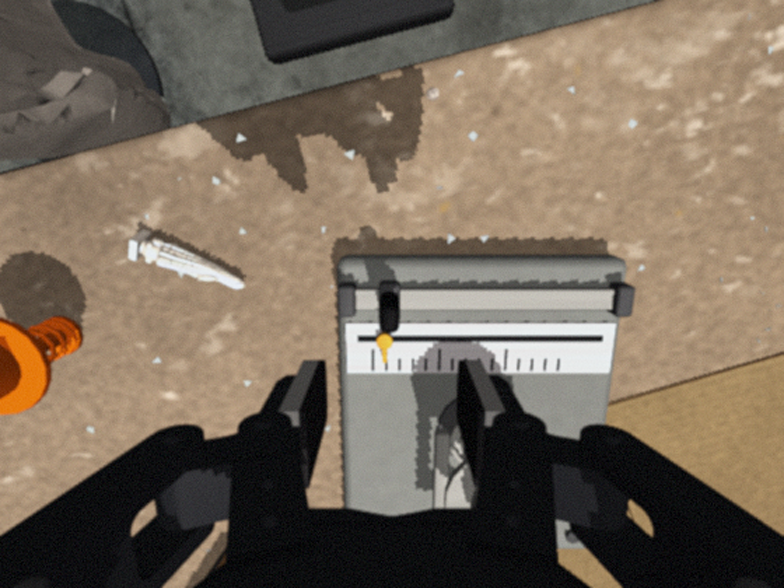

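View pics/s14.png

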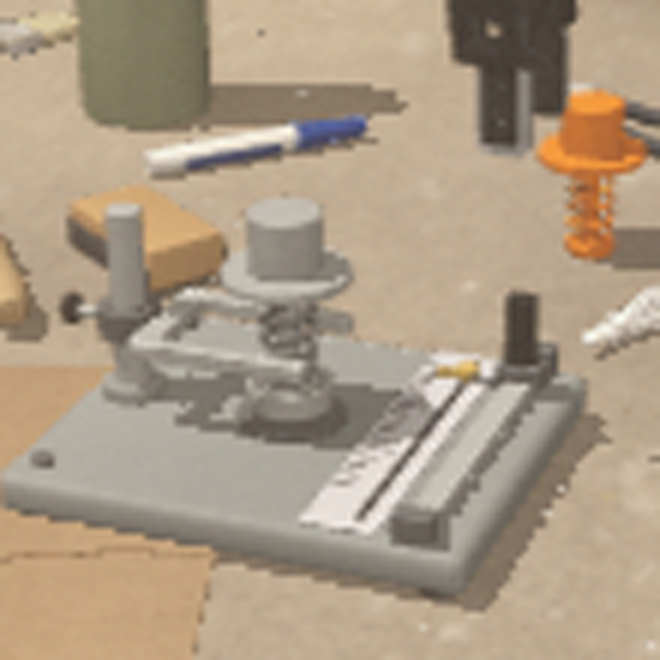

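Run:
```python
from h import *
p,d,c=load('wrist');W=world(d,c);Z=W[...,2]
C=np.array([.5866,.0154]); yaw=-13.5*np.pi/180
R2=np.array([[np.cos(yaw),-np.sin(yaw)],[np.sin(yaw),np.cos(yaw)]]); T=(W[...,:2]-C)@R2
for a in np.arange(-.1,.1,.01):
    m=(abs(T[...,0]+.085)<.012)&(T[...,1]>a)&(T[...,1]<a+.01); print(round(a,3),m.sum(),np.round(np.percentile(Z[m],[50,97]),4))
```

```text
-0.1 4422 [0.204  0.2202]
-0.09 1111 [0.1805 0.2024]
-0.08 2368 [0.1734 0.2341]
-0.07 1372 [0.2234 0.2344]
-0.06 2841 [0.2273 0.2351]
-0.05 2483 [0.2265 0.235 ]
-0.04 1527 [0.1688 0.2203]
-0.03 1564 [0.1739 0.2347]
-0.02 2309 [0.2006 0.2035]
-0.01 6443 [0.2146 0.2315]
-0.0 1232 [0.2118 0.2335]
0.01 353 [0.0323 0.0345]
0.02 352 [0.0321 0.0346]
0.03 353 [0.0326 0.0346]
0.04 354 [0.0324 0.0348]
0.05 356 [0.0323 0.0346]
0.06 350 [0.0321 0.0346]
0.07 468 [0.0354 0.0393]
0.08 79 [0.0379 0.0395]
0.09 71 [0.0018 0.003 ]
```

Rail is 32 mm high and its ends about 38 mm, so fingertips at about 47 mm clear everything.

>>> step_arm([
  [[0,-0.04,0.5],0],
  [[0,0,0.9],0],
  [[0,0,0.9],0],
  [[0,0,0.8],0],
  [[0,0,0.5],0],
  [[0,0,0.25],0],
  [[0,0,0],0],
  [[0,0,0],0],
])

```text
time_s: 15.77
ee_pos: [0.4917, -0.0173, 0.2215]
tool_rot: [[-0.973, 0.233, 0.0], [0.233, 0.973, -0.0], [-0.0, -0.0, -1.0]]
force: [0.4, -0.5, 0.2]
grip_width: 0.0429
```

```bash
python3 pt.py w15
python3 - <<'E'
from h import *
p,d,c=grab('side'); save('s15',p[170:280,220:330],6)
E
```

```text
15.7667 [ 0.4917 -0.0173  0.2215] [ 0.37 -0.54  0.19] 0.042928760144674845
[[-0.973  0.233  0.   ]
 [ 0.233  0.973 -0.   ]
 [-0.    -0.    -1.   ]]
pin tester xy 34 [-0.0554 -0.0586] z 0.03214647107930346 px 378.6588235294118 434.1647058823529 value 0.005426873933057977
rider 2044 [-0.0894 -0.0539] [-0.097  -0.0886] [-0.0739 -0.0188] value 0.010110708592118677
fl/fork z [ 0 24 61 28  0  0  0  0  0  0  0  0  0  0  0  0]
```

View pics/w15.png

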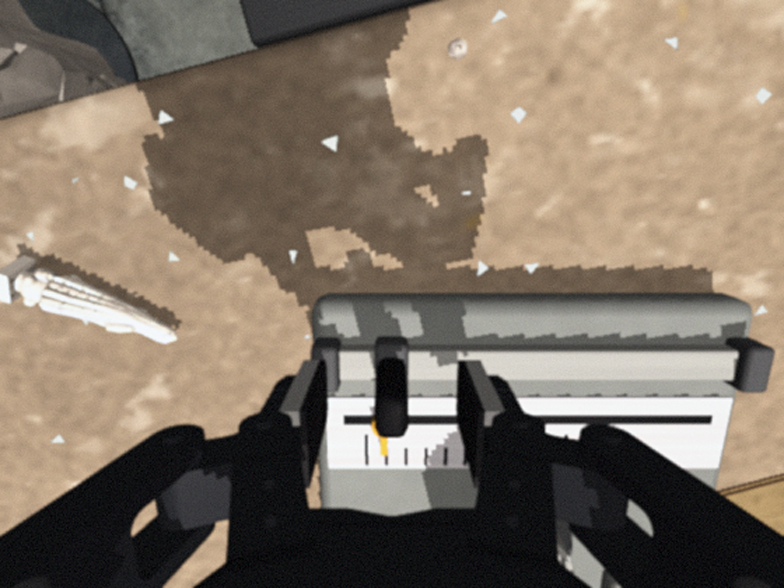

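View pics/s15.png

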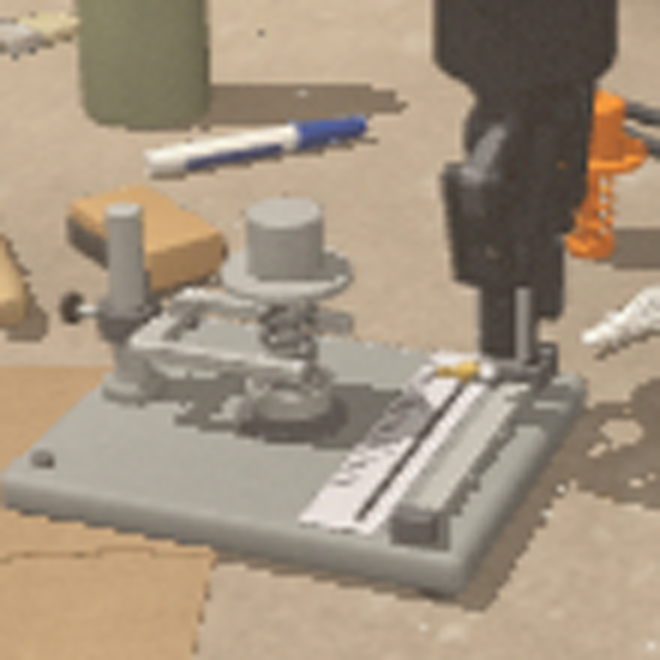

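>>> step_arm([
  [[0,0,0],0],
  [[0,0,0],0],
  [[0,0,0],0],
  [[0,0,0],0],
  [[0,0,0],0],
  [[0,0,0],0],
], fingers=0, newtons=20)

```text
time_s: 16.37
ee_pos: [0.4916, -0.0173, 0.2216]
tool_rot: [[-0.973, 0.233, 0.001], [0.233, 0.973, -0.0], [-0.001, -0.0, -1.0]]
force: [-0.5, 0.1, 7.3]
grip_width: 0.0096
```

Run:
```python
from h import *
s=telemetry.sense(); rnd(s)
C=np.array([.5866,.0154]); yaw=-13.5*np.pi/180
R2=np.array([[np.cos(yaw),-np.sin(yaw)],[np.sin(yaw),np.cos(yaw)]]); print((s['ee_pos'][:2]-C)@R2, R2.T@np.array(s['tool_rot'])[:2,:2])
```

```text
16.3667 [ 0.4916 -0.0173  0.2216] [-0.52  0.1   7.26] 0.009558377493640562
[[-0.973  0.233  0.001]
 [ 0.233  0.973 -0.   ]
 [-0.001 -0.    -1.   ]]
[-0.08476351 -0.05402954] [[-9.99999349e-01 -8.50045605e-04]
 [-8.50082407e-04  9.99999638e-01]]
```

>>> step_arm([
  [[0,0,-0.03],0],
  [[0,0.2,0],0],
  [[0,0.35,0],0],
  [[0,0.4,0],0],
  [[0,0.4,0],0],
  [[0,0.4,0],0],
  [[0,0.4,0],0],
  [[0,0.4,0],0],
  [[0,0.25,0],0],
  [[0,0.17,0],0],
  [[0,0,0],0],
  [[0,0,0],0],
  [[0,0,0],0],
])

```text
time_s: 17.45
ee_pos: [0.509, 0.0559, 0.2217]
tool_rot: [[-0.973, 0.232, 0.0], [0.232, 0.973, 0.0], [-0.0, 0.0, -1.0]]
force: [6.7, 0.4, -7.5]
grip_width: 0.0094
```

Run:
```python
from h import *
s=telemetry.sense(); rnd(s)
C=np.array([.5866,.0154]); yaw=-13.5*np.pi/180
R2=np.array([[np.cos(yaw),-np.sin(yaw)],[np.sin(yaw),np.cos(yaw)]]); print((s['ee_pos'][:2]-C)@R2)
p,d,c=grab('side'); save('s16',p[170:280,220:330],6)
```

```text
17.45 [0.509  0.0559 0.2217] [ 6.68  0.41 -7.48] 0.009423714374617623
[[-0.973  0.232  0.   ]
 [ 0.232  0.973  0.   ]
 [-0.     0.    -1.   ]]
[-0.08495332  0.02129137]
```

View pics/s16.png

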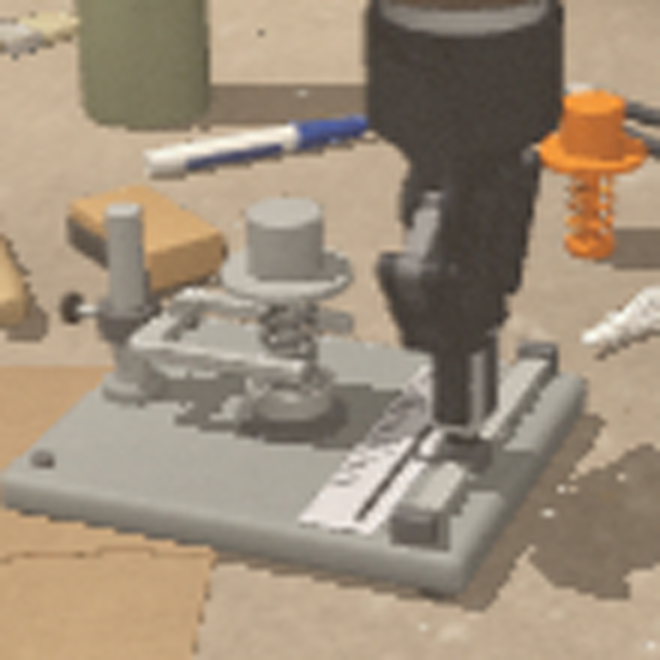

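>>> step_arm([
  [[0,-0.04,0],0],
  [[0,0,0],0],
  [[0,0,0],0],
])

```text
time_s: 17.75
ee_pos: [0.5087, 0.0548, 0.2217]
tool_rot: [[-0.973, 0.232, 0.0], [0.232, 0.973, 0.0], [-0.0, 0.0, -1.0]]
force: [5.9, -1.0, -7.4]
grip_width: 0.0092
```

>>> step_arm([
  [[0,0,0],0],
  [[0,0,0],0],
  [[0,0,0],0],
  [[0,0,0],0],
  [[0,0,-0.3],0],
  [[0,0,-0.8],0],
  [[0,0,-0.9],0],
  [[0,0,-0.9],0],
  [[0,0,-0.9],0],
  [[0,0,-0.5],0],
  [[0,0,0],0],
  [[0,0,0],0],
], fingers=0.5)

```text
time_s: 18.75
ee_pos: [0.5084, 0.0539, 0.33]
tool_rot: [[-0.973, 0.233, 0.001], [0.233, 0.973, -0.0], [-0.001, 0.0, -1.0]]
force: [0.1, 0.4, -0.4]
grip_width: 0.0426
```

```bash
python3 pt.py w17
python3 - <<'E'
from h import *
p,d,c=grab('side'); save('s17',p[170:280,220:330],6)
E
```

```text
18.75 [0.5084 0.0539 0.33  ] [ 0.06  0.38 -0.37] 0.04256055773032934
[[-0.973  0.233  0.001]
 [ 0.233  0.973 -0.   ]
 [-0.001  0.    -1.   ]]
pin tester xy 103 [-0.0593 -0.0564] z 0.033578366979381026 px 266.74757281553394 333.79805825242715 value 0.007619401804920697
rider 240 [-0.0863  0.0204] [-0.092   0.0156] [-0.0784  0.0251] value 0.0843894922833087
fl/fork z [ 21  62  60 195   0   0   0   0   0  13 613 974 146 155 173 172]
```

View pics/w17.png

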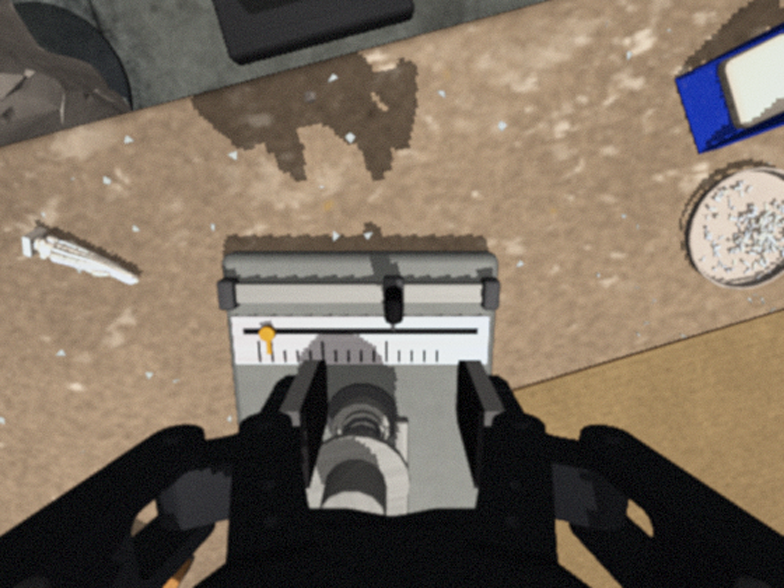

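View pics/s17.png

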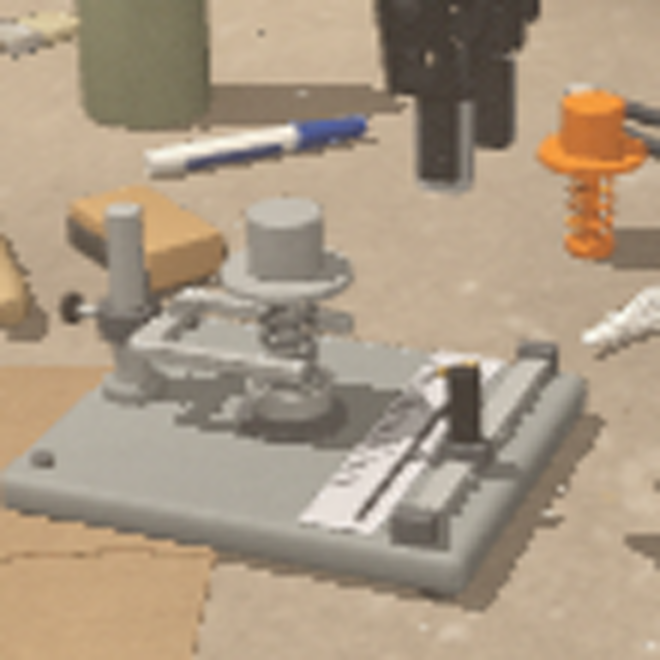

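>>> step_arm([
  [[0,0,-0.2],0],
  [[0,0,0],0],
  [[0,0,0],0],
  [[0,0,0],0],
])

```text
time_s: 19.18
ee_pos: [0.5085, 0.0539, 0.3341]
tool_rot: [[-0.973, 0.233, -0.0], [0.233, 0.973, -0.0], [0.0, -0.0, -1.0]]
force: [0.3, -0.1, -1.2]
grip_width: 0.0426
```

```bash
python3 -c "
from h import *
print(workorder.job_done())"
```

```text
the job is handed in; nothing more can be done
None
```

I handed the job in at about 19 s; no verdict was reported.

**What I did:** I carried the bare steel spring by its boss into the tester's cup. I pressed it, still gripped, until the flange rested on the fork, and held it there for about 2 s. The lean on the fork was roughly 3 to 5 N, worked out from the wrist force. I then let the spring up, released it, and slid the rider to the pointer's reading.

**Pointer:** on the fork it stood at 84.3 mm in the wrist camera. The printed ticks gave about 10.5 N, or 84.4 mm.

**Last checks:**
- **Rider:** it measured 84.4 mm, which matches the pointer. Before I moved it, close-up readings of the rider had differed by 1 to 3 mm because of perspective; that is well inside the 9 mm allowed.
- **Spring:** it stands upright in the cup, with the pointer back at about 7.6 mm.
- **Robot and surroundings:** the gripper is clear of everything. The bystanders in the last wrist and side pictures look unmoved; I did not measure them, and the flush cutters and part of the scene were not in those views.

**Unexpected:** gripping the rider's tab gave about 7 N vertically and up to 7 N sideways on the wrist. This was probably the fingers straining against the tab, and it vanished on release.

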